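Click the tin's day wheel on to Sunday

TASK

The lidded tin on the fridge-side shelf was refilled on Sunday, so set the day wheel on its lid: with a fingertip, flick the wheel's lobed edge gently clockwise (seen from above), click by click through the blue Saturday stop, until the red Sunday dot rests at the white pointer, and do not run past it. The tin must not be lifted, shoved or twisted on the shelf, and everything else stays where it is.

Things in the scene. Friction and masses are not known exactly. Their poses are not given: they have to be found in the camera images.
- tin: Green upright tin with a bright steel lid, 103 mm across, 100 mm tall to the lid's top, 0.6 to 0.9 kg, standing loose on the steel shelf; a push of some 3 N slides it. Origin: centre of its underside, z up; its -x axis runs towards the white pointer, which faces the robot within 35 degrees.
- day_wheel (a joint): Turn of the day wheel about the tin's upright axis, rad, growing clockwise seen from above; 0 = red dot at the pointer. Sprung stops every 2*pi/7 = 0.898 rad; it starts 2, 3 or 4 clicks short (about -1.80, -2.69 or -3.59). Turned over half a click from a stop it snaps on to the next, else it springs back. About 1 N at the edge turns it, either way.
- wheel_hub (a point): Point on the wheel's axis level with its flat top, 118 mm above the tin's underside. Wheel: 12 mm thick, 6 mm clear above the steel lid; a black disc of 40 mm radius with seven lobes 12 mm wide, their round ends centred 48 mm from the axis (reach 54 mm), about 29 mm gap between neighbours. At a stop one lobe always lies at the pointer. A fixed grey cap of 15 mm radius tops the axis.
- red_dot (a point): The red Sunday dot, 11 mm across, on top of one lobe, 46 mm from the wheel's axis. Seen from above the blue Saturday dot is on the neighbouring lobe clockwise of it, so blue comes to the pointer one click before red; the other five lobes have white dots.
- pointer (a point): Tip of the fixed white arrow on the tin's grey axle cap, 34 mm from the wheel's axis, 6 mm above the wheel's top; it points outwards to the lobe that is currently set.
- shelf: Magnetic steel shelf on the side panel of the fridge (the panel stands upright at the far edge of the counter and faces the robot; its top is 150 mm above the counter). Tray 460 mm wide (y) and 195 mm deep towards the robot, 3 mm thick, with a wire rail 30 mm above its underside along the front. Origin: middle of the tray's underside, on the panel.
- ramen_bowl: Empty white ceramic ramen bowl, 140 mm across, 68 mm tall, on the shelf. Origin: centre of its underside. Leave alone.
- cup: Brushed aluminium cup, 76 mm across, 85 mm tall, on the shelf. Origin: centre of its underside. Leave alone.
- chopstick_case: Red plastic chopstick case with a black lid, 28 x 220 x 20 mm, lying along the front of the shelf. Origin: centre of its underside. Leave alone.
- soy_bottle: Amber soy bottle with a red cap, 56 mm across, 150 mm tall, on the counter left of the robot's front. Origin: centre of its underside. Leave alone.
- mug: Blue mug, 80 mm across, 90 mm tall, on the counter to the right. Origin: centre of its underside. Leave alone.
- spatula: Wooden spatula, 260 mm long, lying on the counter. Origin at its underside. Leave alone.
Mind the look-alikes: they are no part of the job. Leave any yellow look-alike of the tin alone.

How it is judged (in metres and radians):
On the way:
1. the wheel clicks forward into the blue Saturday stop, one click before red (value of joint day_wheel between -1.098 and -0.698 rad), for 0.1 s.
At the end, for the whole second after the job is handed in: The wheel rests in the stop with the red dot at the pointer (within 0.12 rad), reached clockwise through the blue stop; the tin stands upright with its middle and its pointer tip within 15 mm of where they were; every other thing is within 20 mm of where it was (value of joint day_wheel between -0.12 and 0.12 rad and velocity of joint day_wheel between -0.1 and 0.1 rad/s and distance of each of tin, pointer from where it was at the start of the episode below 0.015 m and angle between tin's own z axis and vertical below 0.08 rad and linear speed of tin below 0.02 m/s and distance of each of ramen_bowl, cup, chopstick_case, soy_bottle, mug, spatula from where it was at the start of the episode below 0.02 m); the robot touches nothing.
It fails at once if the wheel runs past the red stop by more than half a click (value of joint day_wheel above 0.5 rad).
It fails at once if the wheel is turned backwards (anticlockwise) past where it can start (value of joint day_wheel below -4.129 rad).
It fails at once if the tin is lifted, tipped or shoved (distance of tin from where it was at the start of the episode above 0.025 m or angle between tin's own z axis and vertical above 0.15 rad or z of tin in the frame of shelf above 0.011 m).
It fails at once if the tin or its wheel is struck or pressed hard (over 20 N) (contact force between the fingers and tin above 20 N).
It fails at once if the bowl, cup, chopstick case, bottle, mug or spatula is lifted or knocked from its place (distance of any of ramen_bowl, cup, chopstick_case, soy_bottle, mug, spatula from where it was at the start of the episode above 0.03 m).
It also fails if it takes over 51 s, if anything falls off the work surface, if the arm or the gripper's body presses on something with over 40 N, if the wrist force passes 120 N, or if a joint passes its speed limit or range.

ROBOT

A 7-joint arm with a two-finger parallel gripper is mounted at the origin on the work surface. World frame = base frame: x ahead of the robot, y to its left, z up, the work surface at z = 0. Lengths are in mm, angles in rad, forces in N, time in s.
With the tool pointing down it reaches from about 400 to 875 mm from the base axis. Payload 19.3 kg.
Tool frame: the origin (TCP) lies at the very end of the fingers, on their centre line; the grasp point (between the pads) lies 19 mm behind it (robot.pinch_z is the distance from the TCP to the grasp point, in mm); z points along the fingers, y is the direction in which the jaws open and shut (so a half turn about z gives the same grasp; the last joint's range is limited). The gripper opens to 85 mm and grips with 20 to 120 N. Pads are 22 mm wide; open, the fingers measure 114 mm over their backs; the gripper's body (76 mm by 85 mm) begins 54 mm behind the grasp point. The pads swing forward as they close: fully open they stand 13 mm farther back than shut.
Start: joints at [-1.319, 0.521, -0.036, 1.599, 0.021, 1.021, -0.113], TCP at [197.69, 592.902, 231.291] pointing down, gripper open.
Joint ranges: [-2.91, 2.91], [-0.3, 2.13], [-1.5, 1.42], [0.17, 2.43], [-1.26, 4.41], [0.16, 1.93], [-2.52, 2.52]. Speed limits (rad/s): [1.89, 1.89, 2.39, 2.39, 3.01, 3.01, 3.01].

INTERFACE

Orientations are given as a unit quaternion [w, x, y, z].
In Python, from plant import robot, viewer gives the robot as it stands.
- The arm moves only by the shell command python3 -m jog 'ROWS' [OPENING]. ROWS is JSON, a list of rows, each a list of 6 numbers: the shift along the world's x, y, z in m, then the turn, a rotation vector about the world's x, y, z in degrees. A call has 1 to 20 rows; each row shifts and turns the commanded pose from where the row before left it; what a row does not reach is not made up. A row lasts 1/10 s, in which the tool goes at most 50 mm and 8.59 degrees, less where a joint would pass 70% of its speed; a pose out of reach is approached as far as the arm can. A call with a gripper value outside its range is refused whole. OPENING is the finger opening in m, from 0 to 0.0854, set as the call begins (- or left out, the last holds). The fingers move at their own pace and stop on an object; the grip force is fixed at half the most. Time passes only in rows, so rows that do not move let the fingers close. It gives the time, the measured TCP pose, the force and the opening at its end, in the units of the state.
- robot.read_state(): the state, without advancing time (a new reading comes with each control period).
- viewer.snapshot(name): name is "scene" or "top"; returns (picture, depth): 400x640x3 uint8, red, green, blue; 400x640 float32, mm along the optical axis (not along the pixel's ray), 0 where there is no reading.
- viewer.get_calibration(name): a dict with "intrinsics" (3x3 intrinsics, pixels), "distortion" ([k1, k2, p1, p2, k3] as OpenCV has them; the pictures are not rectified), "rvec" (rotation vector, rad) and "tvec" (3), from world to camera coordinates, as OpenCV has them. Camera axes: x right, y down, z forward; pixel columns grow to the right and rows downward; lengths in mm; the calibration is good to about 2 mm. A picture is of the moment at which its call begins. get_calibration takes no time and is no camera call.
- robot.hand_in(): hands the job in, once; it reports no verdict.
The state is a dict: "t": time; "joint_positions": joint angles; "qd": joint speeds; "joint_efforts": joint torques, N m; "tool_pos": TCP position; "ee_rot": TCP orientation; "contact_force": force on the tool from outside, world axes, zero at the start; "torque": the same for the moment, N m; "opening": opening from 0.0 (shut) to 1.0 (fully open).
Only numpy, scipy, OpenCV 4.12 (cv2) and the standard library are available. Lean on these libraries where they do the work, as an engineer would, in place of code of your own. Each camera call takes 0.05 s, during which the arm holds its last target. There are 200 camera calls.

## Working session

There is one attempt and no reset: what is moved stays moved. The work goes in short steps, Python scripts to look and compute and a shell command to move; the robot and the scene stay as the last step left them, time stands still between calls to the robot, and variables do not carry over. Pictures are saved under pics/ and viewed, about 8 in all and at most 12, crops included, and the job is handed in when it is done.

```bash
mkdir -p pics; cat > h.py <<'E'
import numpy as np, cv2
from plant import robot, viewer
def snap(n):
    im,d=viewer.snapshot(n); return np.array(im),np.array(d)
def cal(n):
    c=viewer.get_calibration(n); K=np.array(c['intrinsics'],float);D=np.array(c['distortion'],float)
    R=cv2.Rodrigues(np.array(c['rvec'],float))[0];t=np.array(c['tvec'],float).ravel(); return K,D,R,t
def plane(n,uv,z):
    K,D,R,t=cal(n); p=cv2.undistortPoints(np.array(uv,float).reshape(-1,1,2),K,D)[:,0]
    r=np.c_[p,np.ones(len(p))]@R; c=-R.T@t
    return c+r*((z-c[2])/r[:,2])[:,None]
def depthpt(n,uv,d):
    K,D,R,t=cal(n); uv=np.array(uv).reshape(-1,2);p=cv2.undistortPoints(uv.astype(float).reshape(-1,1,2),K,D)[:,0]
    z=d[uv[:,1].astype(int),uv[:,0].astype(int)]
    return (np.c_[p,np.ones(len(p))]*z[:,None]-t)@R
def proj(n,P):
    K,D,R,t=cal(n); return cv2.projectPoints(np.array(P,float).reshape(-1,3),cv2.Rodrigues(R)[0],t,K,D)[0][:,0]
def save(f,im): cv2.imwrite('pics/'+f,im[:,:,::-1])
E
python3 - <<'E'
from h import *
for n in('scene','top'):
    im,d=snap(n);save(n+'0.png',im);np.save(n+'0.npy',d)
    K,D,R,t=cal(n);print(n,-R.T@t,K[0,0],R[2])
print(robot.read_state())
E
```

```text
scene [  998.78394536 -1007.79698689   909.38484158] 446.43928699048973 [-0.38337059  0.74073227 -0.55167264]
top [ 286.38825124   45.09471765 1522.91770725] 512.4437602573164 [ 0.12646084  0.01064999 -0.99191443]
{'t': 0.1, 'joint_positions': array([-1.31917464,  0.52193734, -0.03634432,  1.59996657,  0.02120611,
        1.02109641, -0.11279982]), 'qd': array([ 0.00010989, -0.00165031, -0.00019994, -0.00047003,  0.00044434,
        0.00119179,  0.00092842]), 'joint_efforts': array([ 2.30166559e-03, -9.28485489e+01,  1.98372513e+00, -3.70537090e+01,
        1.82172860e-02,  5.29053112e-03, -9.55413088e-05]), 'tool_pos': array([197.61153594, 592.61023333, 230.78815848]), 'ee_rot': array([-4.77775929e-05,  1.60213713e-01,  9.87082218e-01, -5.08997804e-04]), 'contact_force': array([-0.1308729 ,  0.22580628, -0.19331721]), 'torque': array([-0.00715401,  0.04107018, -0.01162258]), 'opening': 0.9984732285003114}
```

View pics/scene0.png

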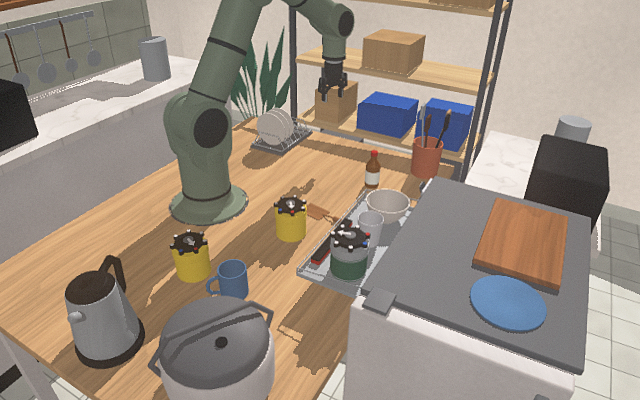

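View pics/top0.png

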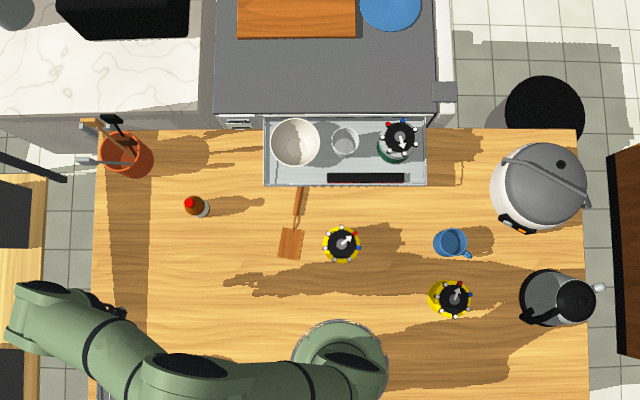

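Candidates for the tin are the green one on the shelf at top (398,138), and yellow look-alikes at top (341,244) and (452,299). I choose the green one and check it in a close crop.

```bash
python3 - <<'E'
from h import *
im=cv2.imread('pics/top0.png')[:,:,::-1];d=np.load('top0.npy')
c=im[110:185,360:440];s=cv2.imread('pics/scene0.png')[:,:,::-1][205:295,305:401]
save('crop.png',np.hstack([cv2.resize(c,(512,480),interpolation=cv2.INTER_CUBIC),cv2.resize(s[:,12:],(280,300)) if 0 else np.zeros((480,1,3),np.uint8)]))
for uv in [(398,138),(408,128),(398,160),(365,178),(350,170),(295,140),(343,143),(330,75),(325,118),(375,135),(300,185)]: print(uv,depthpt('top',[uv],d)[0].round(1))
# wheel: dark mask
q=depthpt('top',[(u,v) for v in range(110,175) for u in range(365,432)],d)
print(np.percentile(q[:,2],[5,25,50,60,70,80,90,95,99]).round(1))
E
```

```text
(398, 138) [ 634.1 -155.7  199. ]
(408, 128) [ 663.  -184.1  193.9]
(398, 160) [ 588.3 -163.9  135. ]
(365, 178) [544.4 -74.8  98.9]
(350, 170) [571.5 -33.8  78.5]
(295, 140) [657.9 123.8  88.9]
(343, 143) [648.3 -14.   89.5]
(330, 75) [829.1  23.2 151.8]
(325, 118) [717.3  37.5 107.4]
(375, 135) [ 675.7 -107.8   74.7]
(300, 185) [523.6 108.2 107.5]
[  1.6  80.2  96.6 124.5 150.1 192.7 199.1 201.6 206.4]
```

View pics/crop.png

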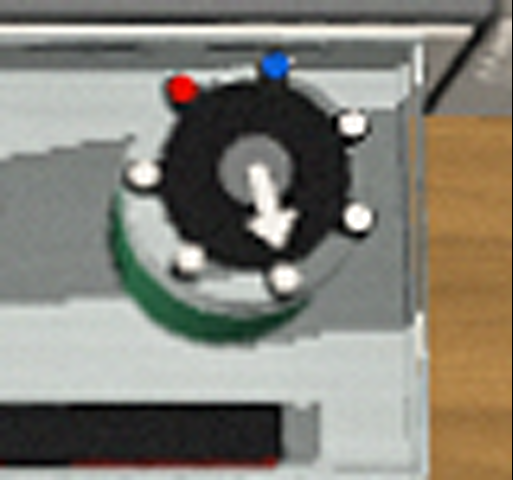

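The crop confirms the green tin. Scaled ×6.4, the hub is at crop (255,172) and the arrow points to a white lobe at (283,275). Blue is at (275,67) and red at (182,88), so red is 4 clicks short. Next I compute the hub.

```bash
cat >> h.py <<'E'
def wheel(im,z=193.,tip=(283,275),hub0=None):
    y0,x0=100,355
    c=im[y0:185,x0:440]; hsv=cv2.cvtColor(np.ascontiguousarray(c),cv2.COLOR_RGB2HSV).astype(int)
    H,S,V=hsv[...,0],hsv[...,1],hsv[...,2]; out={}
    for n,m in dict(red=((H<8)|(H>172))&(S>150)&(V>120),blue=(H>100)&(H<130)&(S>150)&(V>120)).items():
        k,l,s,ce=cv2.connectedComponentsWithStats(m.astype(np.uint8))
        P=[(plane('top',[ce[i]+[x0,y0]],z)[0,:2].round(1),s[i,4]) for i in range(1,k) if s[i,4]>=4]
        if hub0 is not None: P=[p for p in P if np.linalg.norm(p[0]-hub0)<58]
        out[n]=[(p[0].tolist(),int(p[1]), None if hub0 is None else round(float(np.degrees(np.arctan2(*(p[0]-hub0)[::-1]))),1)) for p in P]
    return out
E
python3 - <<'E'
from h import *
from scipy.optimize import least_squares
im=cv2.imread('pics/top0.png')[:,:,::-1]
px=np.array([(182,88),(275,67),(353,122),(358,216),(284,276),(189,260),(144,174)])/6.4+[360,110]-.4
for z in(190,193,196):
    P=plane('top',px,z)[:,:2]
    f=least_squares(lambda p:np.linalg.norm(P-p[:2],axis=1)-p[2],[640,-160,46]).x
    h=f[:2];print(z,f.round(1),np.degrees(np.arctan2(*(P-h).T[::-1])).round(1))
print(wheel(im,193,hub0=h))
d=np.load('top0.npy');sd=np.load('scene0.npy');s=cv2.imread('pics/scene0.png')[:,:,::-1]
# scene-view ray of the red and blue dots -> z check
hsv=cv2.cvtColor(np.ascontiguousarray(s[215:260,320:380]),cv2.COLOR_RGB2HSV).astype(int)
for n,m in dict(red=((hsv[...,0]<8)|(hsv[...,0]>172)),blue=(hsv[...,0]>100)&(hsv[...,0]<130)).items():
    k,l,st,ce=cv2.connectedComponentsWithStats((m&(hsv[...,1]>120)&(hsv[...,2]>80)).astype(np.uint8))
    for i in range(1,k):
        if st[i,4]>3: print(n,ce[i]+[320,215],st[i,4],plane('scene',[ce[i]+[320,215]],193)[0].round(1))
E
```

```text
190 [ 640.8 -161.    46.7] [  39.4  -12.1  -62.9 -114.  -166.1  143.    91.2]
193 [ 640.  -160.6   46.6] [  39.4  -12.1  -62.9 -114.  -166.1  143.    91.2]
196 [ 639.2 -160.1   46.5] [  39.4  -12.1  -62.9 -114.  -166.1  143.    91.2]
{'red': [([675.7, -131.2], 15, 38.4)], 'blue': [([686.1, -170.6], 12, -12.6)]}
red [350.  224.5] 6 [ 615.8 -107.5  193. ]
red [367.5 233.8] 10 [ 673.8 -121.9  193. ]
red [325.41666667 254.375     ] 24 [ 616.3 -250.6  193. ]
blue [364.33333333 242.88888889] 9 [ 682.  -161.2  193. ]
```

```bash
python3 - <<'E'
from h import *
for n in('top','scene'):
    d=np.load(n+'0.npy')
    for name,r0,r1,z in (('disc',20,36,194),('cap',0,12,200)):
        P=[]
        for r in np.linspace(r0,r1,6):
            for a in np.linspace(0,6.28,40): P.append((640+r*np.cos(a),-160.6+r*np.sin(a),z))
        q=depthpt(n,proj(n,P).round(),d); print(n,name,np.percentile(q[:,2],[10,25,50,75,90]).round(1),len(q))
    P=[(x,y,75) for x in range(560,690,10) for y in range(-110,130,10)]
    q=depthpt(n,proj(n,P).round(),d); h=np.histogram(q[:,2],np.arange(60,110,3)); print(n,'tray',h[0],h[1][0])
E
```

```text
top disc [195.  196.6 198.8 200.9 203.3] 240
top cap [201.  202.6 204.9 207.  207. ] 240
top tray [ 0  0  1  0  1 42 79 53 34 11  9  9  5 13  5  6] 60
scene disc [197.1 198.3 199.5 200.9 205.3] 240
scene cap [201.2 202.8 204.5 205.2 205.4] 240
scene tray [ 0  0  0  0  0  2 32 37  3  1  1  2  1  3  1  1] 60
```

```bash
python3 -m jog '[[0,0,0.03,0,0,6],[0.01,-0.02,0.02,0,0,6],[0.022,-0.043,0,0,0,6.4],[0.022,-0.043,0,0,0,0],[0.022,-0.043,0,0,0,0],[0.022,-0.043,0,0,0,0],[0.022,-0.043,0,0,0,0],[0.022,-0.043,0,0,0,0],[0.022,-0.043,0,0,0,0],[0.022,-0.043,0,0,0,0],[0.022,-0.043,0,0,0,0],[0.022,-0.043,0,0,0,0],[0.022,-0.043,0,0,0,0],[0.022,-0.043,0,0,0,0],[0.02,-0.043,0,0,0,0],[0.018,-0.043,0,0,0,0],[0,0,0,0,0,0]]'
```

```text
t: 1.8
tool_pos: [510.7, -34.9, 281.1]
ee_rot: [0.0, 0.004, 1.0, -0.001]
contact_force: [-0.8, 1.4, -0.9]
opening: 1.002
```

```bash
python3 -m jog '[[0.011,-0.026,-0.014,0,0,0],[0.011,-0.026,-0.014,0,0,0],[0.011,-0.026,-0.014,0,0,0],[0.011,-0.026,-0.014,0,0,0],[0,0,0,0,0,0],[0,0,0,0,0,0]]'
python3 - <<'E'
from h import *
st=robot.read_state();p=st['tool_pos'];print(p,st['contact_force'])
s,d=snap('scene');np.save('s1.npy',d)
q=proj('scene',[p,p+[0,42.7,13],p+[0,-42.7,13]]);print(q)
u,v=q[0].astype(int);c=s[v-60:v+40,u-70:u+70];c=c.copy()
save('f1.png',cv2.resize(c,None,fx=5,fy=5,interpolation=cv2.INTER_CUBIC));print(u-70,v-60)
E
```

```text
t: 2.4
tool_pos: [553.4, -133.1, 224.7]
ee_rot: [-0.001, 0.001, 1.0, 0.0]
contact_force: [-0.5, 0.9, 0.3]
opening: 1.002
[ 553.35885566 -133.14615279  224.69793237] [-0.46596286  0.90069391  0.33243897]
[[325.47618722 213.03597266]
 [332.90262116 201.38443739]
 [317.88264513 217.10054004]]
255 153
```

View pics/f1.png

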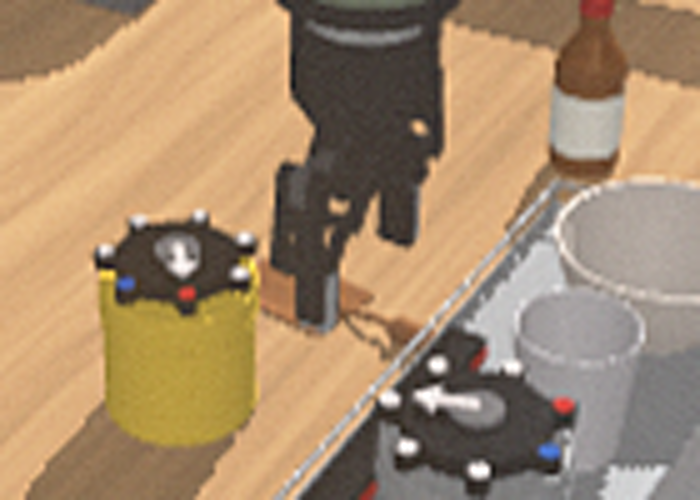

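The near fingertip sits at scene px (318,219), matching a tip 13 mm above the TCP when open. The wheel is untouched. I descend outside the wheel.

```bash
python3 -m jog '[[0,-0.002,-0.012,0,0,0],[0,-0.002,-0.012,0,0,0],[0,-0.002,-0.012,0,0,0],[0,0,-0.010,0,0,0],[0,0,0,0,0,0],[0,0,0,0,0,0]]'
python3 - <<'E'
from h import *
st=robot.read_state();p=st['tool_pos'];print(p,st['contact_force'])
s,d=snap('top');a,_=snap('scene')
q=proj('top',[p+[0,-50,13]]);print(q)
k=s[100:190,350:440]; b=a[195:285,300:390]
save('f2.png',np.hstack([cv2.resize(x,(400,400),interpolation=cv2.INTER_CUBIC) for x in (k,b)]))
E
```

```text
t: 3.05
tool_pos: [553.7, -139.1, 179.1]
ee_rot: [-0.0, 0.0, 1.0, 0.0]
contact_force: [-0.3, -0.4, 0.1]
opening: 0.999
[ 553.65484738 -139.06504488  179.14050321] [-0.32348398 -0.38256765  0.07786227]
[[410.90675857 168.20237506]]
```

View pics/f2.png

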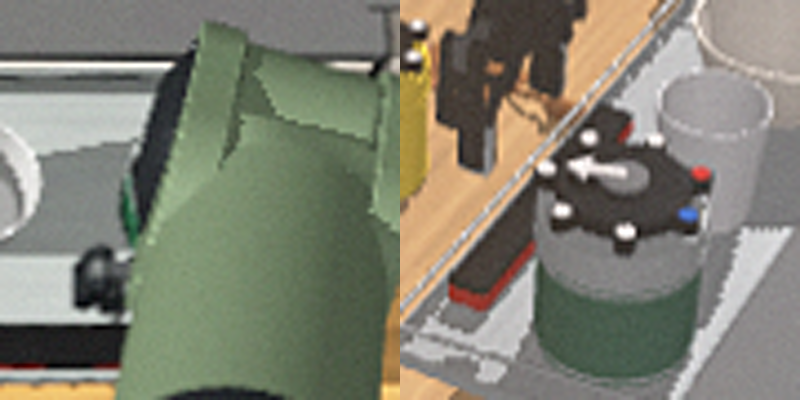

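```bash
python3 -m jog '[[0.008,0,-0.001,0,0,0],[0.008,0,0,0,0,0],[0.008,0,0,0,0,0],[0.005,0,0,0,0,0],[0,0,0,0,0,0],[0,0,0,0,0,0]]'
python3 - <<'E'
from h import *
p=robot.read_state()['tool_pos']
a,_=snap('scene')
b=a[195:285,300:390];b=b.copy()
save('f3.png',cv2.resize(b,(450,450),interpolation=cv2.INTER_CUBIC))
E
```

```text
t: 3.75
tool_pos: [582.6, -139.2, 178.1]
ee_rot: [-0.0, 0.0, 1.0, -0.0]
contact_force: [0.2, 0.0, 0.8]
opening: 1.004
```

View pics/f3.png

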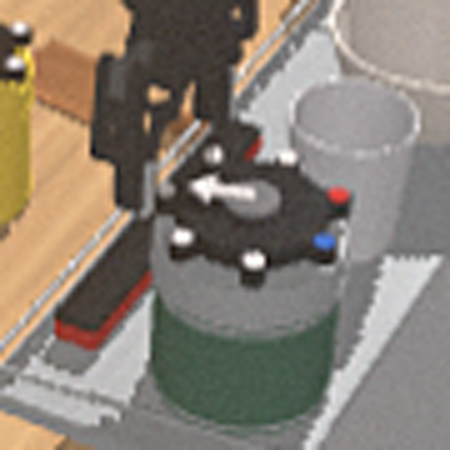

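The finger stands just behind the pointer lobe at crop (140,190), with nothing moved yet. First push.

```bash
cat >> h.py <<'E'
def track():
    st=robot.read_state();s,_=snap('scene');hub=np.array([638.6,-159.8])
    x0,y0=300,205;c=cv2.cvtColor(np.ascontiguousarray(s[y0:270,x0:385]),cv2.COLOR_RGB2HSV).astype(int);H,S,V=c[...,0],c[...,1],c[...,2]
    for n,m in dict(red=(H<8)|(H>172),blue=(H>105)&(H<130)).items():
        k,l,b,ce=cv2.connectedComponentsWithStats((m&(S>140)&(V>80)).astype(np.uint8))
        for i in range(1,k):
            P=plane('scene',[ce[i]+[x0,y0]],198.5)[0,:2]-hub; r=np.linalg.norm(P)
            if b[i,4]>=3 and r<60: print(n,int(b[i,4]),'r',r.round(0),'bearing',np.degrees(np.arctan2(P[1],P[0])).round(0))
    cap=plane('scene',[(0,0)],198.5)
    g=s[:,:]; hs=cv2.cvtColor(np.ascontiguousarray(g[230:300,320:385]),cv2.COLOR_RGB2HSV).astype(int)
    M=cv2.moments(((hs[...,0]>60)&(hs[...,0]<90)&(hs[...,1]>90)).astype(np.uint8),True)
    print('green px',M['m00'],round(M['m10']/max(M['m00'],1)+320,1),round(M['m01']/max(M['m00'],1)+230,1),'tcp',st['tool_pos'].round(1),'F',st['contact_force'].round(1))
    return s
E
python3 -c "
from h import *;track()"
python3 -m jog '[[0,0.004,0,0,0,0],[0,0.004,0,0,0,0],[0,0.004,0,0,0,0],[0,0.004,0,0,0,0],[0,0.004,0,0,0,0],[0,0.003,0,0,0,0],[0,0.003,0,0,0,0],[0,0.003,0,0,0,0],[0,0.003,0,0,0,0],[0,0,0,0,0,0],[0,0,0,0,0,0],[0,0,0,0,0,0]]'
python3 -c "
from h import *;track()"
```

```text
red 6 r 50.0 bearing 114.0
red 9 r 48.0 bearing 39.0
blue 8 r 46.0 bearing -9.0
green px 0.0 320.0 230.0 tcp [ 582.5 -139.2  178.2] F [ 0.4  0.2 -0.4]
t: 5.05
tool_pos: [582.7, -107.3, 178.3]
ee_rot: [0.0, 0.0, 1.0, -0.0]
contact_force: [1.2, -0.5, -0.4]
opening: 1.003
red 6 r 50.0 bearing 114.0
red 10 r 47.0 bearing -10.0
blue 8 r 44.0 bearing -61.0
green px 0.0 320.0 230.0 tcp [ 582.7 -107.3  178.3] F [ 1.2 -0.5 -0.4]
```

One click worked: red went from 39° to −10° and blue to −61°. I withdraw and repeat.

```bash
sed -i 's/(hs\[...,0\]>60)&(hs\[...,0\]<90)&(hs\[...,1\]>90)/(hs[...,0]>55)\&(hs[...,0]<95)\&(hs[...,1]>60)/' h.py
python3 -m jog '[[-0.008,0,0,0,0,0],[-0.01,0,0,0,0,0],[-0.011,0,0,0,0,0],[0,-0.008,0,0,0,0],[0,-0.012,0,0,0,0],[0,-0.012,0,0,0,0],[0,0,0,0,0,0],[0.008,0,0,0,0,0],[0.01,0,0,0,0,0],[0.011,0,0,0,0,0],[0,0,0,0,0,0],[0,0,0,0,0,0]]'
python3 -c "
from h import *;track()"
python3 -m jog '[[0,0.004,0,0,0,0],[0,0.004,0,0,0,0],[0,0.004,0,0,0,0],[0,0.004,0,0,0,0],[0,0.004,0,0,0,0],[0,0.003,0,0,0,0],[0,0.003,0,0,0,0],[0,0.003,0,0,0,0],[0,0.003,0,0,0,0],[0,0,0,0,0,0],[0,0,0,0,0,0],[0,0,0,0,0,0]]'
python3 -c "
from h import *;track()"
```

```text
t: 6.3
tool_pos: [582.8, -138.9, 177.9]
ee_rot: [-0.0, 0.0, 1.0, -0.0]
contact_force: [-0.6, 0.4, 0.3]
opening: 1.003
red 6 r 50.0 bearing 114.0
red 10 r 47.0 bearing -10.0
blue 8 r 44.0 bearing -61.0
green px 69.0 353.2 270.6 tcp [ 582.8 -138.9  177.9] F [-0.6  0.4  0.3]
t: 7.55
tool_pos: [582.7, -107.3, 178.3]
ee_rot: [0.0, 0.0, 1.0, -0.0]
contact_force: [0.1, -1.0, -0.0]
opening: 1.006
red 6 r 50.0 bearing 114.0
red 13 r 44.0 bearing -61.0
blue 7 r 44.0 bearing -116.0
green px 68.0 352.9 271.5 tcp [ 582.7 -107.3  178.3] F [ 0.1 -1.  -0. ]
```

Second click done. Now the third, into the blue stop.

```bash

python3 -m jog '[[-0.008,0,0,0,0,0],[-0.01,0,0,0,0,0],[-0.011,0,0,0,0,0],[0,-0.008,0,0,0,0],[0,-0.012,0,0,0,0],[0,-0.012,0,0,0,0],[0,0,0,0,0,0],[0.008,0,0,0,0,0],[0.01,0,0,0,0,0],[0.011,0,0,0,0,0],[0,0,0,0,0,0],[0,0,0,0,0,0]]'
python3 -m jog '[[0,0.004,0,0,0,0],[0,0.004,0,0,0,0],[0,0.004,0,0,0,0],[0,0.004,0,0,0,0],[0,0.004,0,0,0,0],[0,0.003,0,0,0,0],[0,0.003,0,0,0,0],[0,0.003,0,0,0,0],[0,0.003,0,0,0,0],[0,0,0,0,0,0],[0,0,0,0,0,0],[0,0,0,0,0,0]]'
python3 -m jog '[[-0.008,0,0,0,0,0],[-0.01,0,0,0,0,0],[-0.011,0,0,0,0,0],[0,0,0,0,0,0],[0,0,0,0,0,0]]'
python3 -c "
from h import *;s=track();save('f4.png',cv2.resize(s[195:285,300:390],(450,450),interpolation=cv2.INTER_CUBIC))"
```

```text
t: 8.8
tool_pos: [582.8, -138.8, 178.0]
ee_rot: [-0.0, 0.0, 1.0, -0.0]
contact_force: [0.2, -0.2, 0.9]
opening: 0.999
t: 10.0
tool_pos: [582.7, -107.3, 178.3]
ee_rot: [0.0, 0.0, 1.0, -0.0]
contact_force: [-0.2, -0.0, 0.2]
opening: 1.004
t: 10.5
tool_pos: [553.7, -107.1, 178.6]
ee_rot: [0.0, 0.0, 1.0, 0.0]
contact_force: [0.0, 0.3, -0.3]
opening: 1.0
red 6 r 50.0 bearing 114.0
red 10 r 45.0 bearing -115.0
blue 6 r 46.0 bearing -168.0
green px 44.0 351.2 271.0 tcp [ 553.7 -107.1  178.6] F [ 0.   0.3 -0.3]
```

View pics/f4.png

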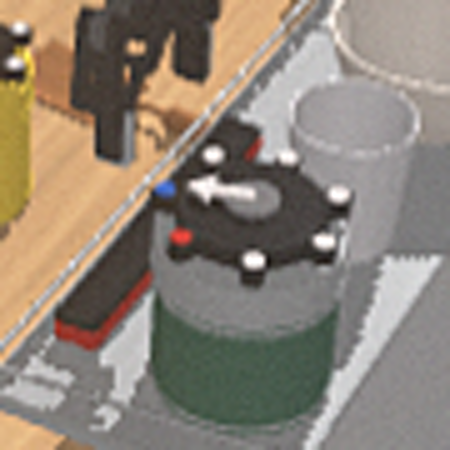

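Blue at crop (165,188) sits at the arrow and red is the next lobe at (181,237). The tin hasn't visibly moved. Last click, then retreat.

```bash

python3 -m jog '[[0,-0.008,0,0,0,0],[0,-0.012,0,0,0,0],[0,-0.012,0,0,0,0],[0,0,0,0,0,0],[0.008,0,0,0,0,0],[0.01,0,0,0,0,0],[0.011,0,0,0,0,0],[0,0,0,0,0,0],[0,0,0,0,0,0]]'
python3 -m jog '[[0,0.004,0,0,0,0],[0,0.004,0,0,0,0],[0,0.004,0,0,0,0],[0,0.004,0,0,0,0],[0,0.004,0,0,0,0],[0,0.003,0,0,0,0],[0,0.003,0,0,0,0],[0,0.003,0,0,0,0],[0,0.003,0,0,0,0],[0,0,0,0,0,0],[0,0,0,0,0,0],[0,0,0,0,0,0]]'
python3 -m jog '[[-0.008,0,0,0,0,0],[-0.01,0,0,0,0,0],[-0.011,0,0,0,0,0],[0,0,0.02,0,0,0],[0,0,0.03,0,0,0],[-0.01,0.02,0.04,0,0,0],[-0.02,0.043,0,0,0,0],[-0.02,0.043,0,0,0,0],[-0.02,0.043,0,0,0,0],[-0.02,0.043,0,0,0,0],[-0.02,0.043,0,0,0,0],[-0.02,0.043,0,0,0,0],[-0.02,0.043,0,0,0,0],[0,0,0,0,0,0],[0,0,0,0,0,0]]'
python3 - <<'E'
from h import *
s=track();t,_=snap('top');hub=np.array([638.6,-159.8]);print(wheel(t,198.5,hub0=hub))
o=cv2.imread('pics/top0.png')[:,:,::-1]
save('f5.png',np.vstack([cv2.resize(x[105:195,255:445],(570,270),interpolation=cv2.INTER_CUBIC) for x in(o,t)]))
E
```

```text
t: 11.45
tool_pos: [582.8, -138.9, 178.0]
ee_rot: [-0.0, 0.0, 1.0, -0.0]
contact_force: [-0.8, -0.3, -0.9]
opening: 1.003
t: 12.65
tool_pos: [582.7, -107.3, 178.3]
ee_rot: [0.0, 0.0, 1.0, -0.0]
contact_force: [0.4, 0.8, 0.2]
opening: 1.001
t: 14.15
tool_pos: [402.8, 214.1, 268.3]
ee_rot: [0.0, -0.001, 1.0, 0.0]
contact_force: [0.4, -1.2, -0.2]
opening: 0.998
red 6 r 50.0 bearing 114.0
red 10 r 45.0 bearing -168.0
blue 6 r 48.0 bearing 140.0
green px 44.0 349.8 270.8 tcp [402.8 214.1 268.3] F [ 0.4 -1.2 -0.2]
{'red': [([593.2, -170.3], 17, -167.0)], 'blue': [([602.1, -131.5], 13, 142.2)]}
```

View pics/f5.png

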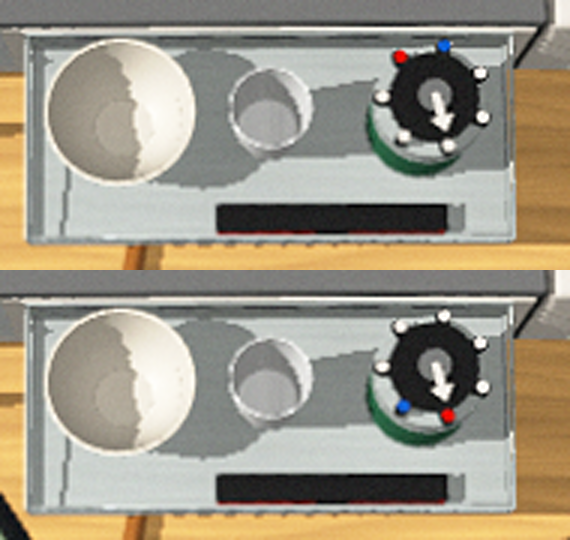

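The red dot at crop (447,415) rests at the arrow, and nothing else moved. Before handing in, the arm hangs free with no contact.

```bash
python3 -c "
from h import *;print(robot.hand_in())"
```

```text
the job is handed in; nothing more can be done
None
```

I turned the green tin's day wheel four clicks clockwise, each with one slow sideways push of an open finger against the lobe at the pointer. It passed through the blue Saturday stop, seen at the pointer, and stopped with the red Sunday dot there. I then backed the arm away and handed the job in at about 14 s.

- **Wheel:** in the last pictures the red dot's bearing was −167° from above and −168° from the side. The pointer's is about −166°, so it is within about 2° (the limit is 0.12 rad, about 7°).
- **Tin and shelf items:** the before and after top views show no visible shift of the tin, pointer, bowl, cup or chopstick case. I did not measure the tin's shift in millimetres. I also did not check the bottle, mug and spatula after the job; the arm never worked near them.
- **Forces:** the readings at the end of each move never went above about 1.5 N, which is sensor noise. The force during a push was not recorded.
- **Disagreements:** my first estimate of the wheel's height (193 mm) did not fit the side camera, so I used 198.5 mm, where the depth readings of both cameras agreed. My colour-mask check on the tin's green body was not reliable (its pixel count changed as shadows moved), so I did not use it.

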